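# Bring the buried green tip box to the top of the stack

### The job

The green box of pipette tips is needed next, but it lies under a blue one. Lift that blue box off, set it flat in the grey tray, then stack the green box squarely on top of it, edges lined up, so that the green tips are ready to use. Set both boxes down without dropping them, and leave the other stack (blue on yellow) as it stands.

Things in the scene. Friction and masses are not known exactly. Their poses are not given: they have to be found in the camera images.
- blue_box: Blue closed pipette-tip box, a rigid block 100 mm long (its x), 58 mm wide (its y) and 50 mm high, with a flat lid and plain flat sides, 0.11 to 0.23 kg; origin at the centre of its underside, z up. It starts on top of the green box, roughly in line with it. This is the one to set in the tray.
- green_box: Green closed pipette-tip box, a rigid block 100 mm long (its x), 58 mm wide (its y) and 50 mm high, with a flat lid and plain flat sides, 0.11 to 0.23 kg; origin at the centre of its underside, z up. It starts on the bench under the blue box. This is the wanted one.
- tray: Shallow open grey tray fixed to the bench, 172 mm long (its x) by 132 mm wide (its y), 12 mm high outside; walls and floor 5 mm thick, so its inner floor (162 x 122 mm) is 5 mm above its origin and its rim 7 mm above that floor. Origin at the centre of its underside, z up. It starts empty.
- other_blue_box: A second blue box, the same in looks, size and axes, that must stay where it is: it stands on top of a yellow box of the same size (not listed), the two making the other stack, 100 mm high. The two stacks and the tray stand in a row at least 200 mm apart between centres; which is where varies.
Things that resemble listed ones, but are neither listed nor needed, are in the scene too. Leave any red look-alike of the blue_box alone.

How it is judged:
On the way:
1. the blue box stands released and flat in the tray while the green box is still out of the tray (x of blue_box in the frame of tray between -0.04 and 0.04 m and y of blue_box in the frame of tray between -0.04 and 0.04 m and z of blue_box in the frame of tray below 0.0075 m and angle between blue_box's own z axis and vertical below 0.1 rad and linear speed of blue_box below 0.02 m/s and contact force between blue_box and the fingers below 0.1 N and horizontal distance between green_box and tray above 0.12 m), for 0.2 s.
At the end, for the whole second after the job is handed in: Blue box flat on the tray floor inside the rim (centre within 40 mm of the tray's along each tray axis); green box on top of it, centres within 15 mm, long sides within 0.2 rad (11 degrees) of parallel, either way round; both tilted less than 0.1 rad, released and at rest (x of blue_box in the frame of tray between -0.04 and 0.04 m and y of blue_box in the frame of tray between -0.04 and 0.04 m and z of blue_box in the frame of tray below 0.0075 m and angle between each of blue_box, green_box's own z axis and vertical below 0.1 rad and linear speed of each of blue_box, green_box below 0.02 m/s and contact force between each of blue_box, green_box and the fingers below 0.1 N and horizontal distance between green_box and blue_box below 0.015 m and z of green_box in the frame of blue_box between 0.045 and 0.055 m and angle between the x axis of green_box and the x axis of blue_box, either way round below 0.2 rad); the robot touches nothing.
It fails at once if the other stack is disturbed: its blue box is shifted by more than 15 mm (distance of other_blue_box from where it was at the start of the episode above 0.015 m).
It fails at once if the blue box is dropped (a free fall of more than about 10 mm) (contact force between blue_box and anything else below 0.02 N and linear speed of blue_box above 0.45 m/s).
It fails at once if the green box is dropped (a free fall of more than about 10 mm) (contact force between green_box and anything else below 0.02 N and linear speed of green_box above 0.45 m/s).
It also fails if it takes over 67 s, if anything falls off the work surface, if the arm or the gripper's body presses on something with over 40 N, if the wrist force passes 120 N, or if a joint passes its speed limit or range.

### The arm

A 6-joint arm with a two-finger parallel gripper is mounted at the origin on the work surface. World frame = base frame: x ahead of the robot, y to its left, z up, the work surface at z = 0. Lengths are in m, angles in rad, forces in N, time in s.
With the tool pointing down it reaches from about 0.425 to 0.95 m from the base axis. Payload 3.5 kg.
Tool frame: the origin (TCP) lies at the very end of the fingers, on their centre line; the grasp point (between the pads) lies 19 mm behind it; z points along the fingers, y is the direction in which the jaws open and shut (so a half turn about z gives the same grasp; the last joint's range is limited). The gripper opens to 85 mm and grips with 20 to 120 N. Pads are 22 mm wide; open, the fingers measure 114 mm over their backs; the gripper's body (76 mm by 85 mm) begins 54 mm behind the grasp point. The pads swing forward as they close: fully open they stand 13 mm farther back than shut.
Start: joints at [-1.495, 0.286, 1.577, -0, 1.279, -0.15], TCP at [0.151, -0.658, 0.231] pointing down, gripper open.
Joint ranges: [-2.77, 2.77], [-0.9, 2.22], [0.21, 2.48], [-1.53, 4.67], [0.24, 2.81], [-2.84, 2.84]. Speed limits (rad/s): [2.79, 2.79, 3.14, 3.14, 3.14, 3.14].

### API

Orientations are given as a unit quaternion [x, y, z, w].
In Python, from plant import get_state, read_camera, get_calibration, ticket, search_frame, cut_out, pinpoint gives the robot as it stands.
- The arm moves only by the tool move_arm, never from a script. Its argument "plan" is a list that holds one entry, the list of rows, each a list of 7 numbers: the turn, a rotation vector about the tool's x, y, z in degrees, then the shift along the tool's x, y, z in m, then the finger opening in m, from 0 to 0.0854. In form: [[[ax, ay, az, x, y, z, hand], ...]]. A call has exactly 5 rows; each row is the pose to reach, as a shift and turn from the pose measured when the call began, along the tool's axes at that moment; what a row does not reach only later rows make up. A row lasts 1/8 s, in which the tool goes at most 62.5 mm and 10.7 degrees, less where a joint would pass 70% of its speed; a pose out of reach is approached as far as the arm can. A call with a gripper value outside its range is refused whole. The fingers move at their own pace and stop on an object; "force" is the grip in N (left out, the last holds). Time passes only in rows, so rows that repeat a pose let the fingers close, or fill a call up. It gives the time, the measured TCP pose, the force and the opening at its end, in the units of the state.
- get_state(): the state, without advancing time (a new reading comes with each control period).
- read_camera(name): name is "scene" or "top" or "wrist"; returns the picture (400x640x3 uint8, red, green, blue); there is no depth.
- get_calibration(name): a dict with "mtx" (3x3 intrinsics, pixels), "dist_coeffs" ([k1, k2, p1, p2, k3] as OpenCV has them; the pictures are not rectified), "extrinsics" (4x4, takes a point from camera to world coordinates); the wrist camera has in their place "hand_eye" (4x4, takes a point from camera to tool coordinates, whose origin is the TCP and whose axes are the flange's). Camera axes: x right, y up, looking along -z (the intrinsics and any distortion apply to the point x, -y, -z); pixel columns grow to the right and rows downward; lengths in m; the calibration is good to about 2 mm. A picture is of the moment at which its call begins: read the wrist's pose just before it. get_calibration takes no time and is no camera call.
- ticket.sign_off(): hands the job in, once; it reports no verdict.
Trained networks look in the newest picture that a camera, given by its name, has taken for a name from the list of things; names that differ only in an ending like _2 or _b are one class to them, and where a whole thing is asked for, a point or a joint stands for the part that bears it (a point fixed in the world has none). Each returns a list of dicts, best first, with "p" (0 to 1); they miss things now and then, are a little off and sometimes report something else, mostly with a low value. They report only what shows in the picture. A call takes as long as a camera call. They do not tell look-alikes from the thing itself.
- search_frame(camera, query): "centre" ([column, row] in pixels, amid what is visible of it).
- cut_out(camera, query): "pixels" (400x640 bool, what is visible of it) and "centre" ([column, row] in pixels, amid what is visible of it).
- pinpoint(camera, query): "centre" ([column, row] in pixels: a listed point, or the origin of a listed thing).
The state is a dict: "time": time; "qpos": joint angles; "dq": joint speeds; "joint_efforts": joint torques, N m; "eef_pos": TCP position; "tcp_rot": TCP orientation; "contact_force": force on the tool from outside, world axes, zero at the start; "wrist_torque": the same for the moment, N m; "opening": opening from 0.0 (shut) to 1.0 (fully open).
Only numpy, scipy, OpenCV 4.12 (cv2) and the standard library are available. Lean on these libraries where they do the work, as an engineer would, in place of code of your own. Each camera call takes 0.05 s, during which the arm holds its last target.

## Working session

There is one attempt and no reset: what is moved stays moved. The work goes in short steps, Python scripts to look and compute and a tool call to move; the robot and the scene stay as the last step left them, time stands still between calls to the robot, and variables do not carry over. Pictures are saved under pics/ and viewed, and the job is handed in when it is done.

Besides the shell and the picture viewer there is one more tool, called after "Emit:" in YAML: its name, and indented under it one key for each argument. move_arm: Moves the arm, as the interface text tells. Its arguments: {"type":"object","properties":{"plan":{"type":"array","items":{"type":"array","items":{"type":"array","items":{"type":"number"}}}},"force":{"type":"number"}},"required":["plan"]}

```bash
ls; mkdir -p pics
python3 - <<'E'
from plant import *
import cv2,numpy as np
s=get_state();print(s)
for c in ["scene","top"]:
    im=read_camera(c);cv2.imwrite(f"pics/{c}0.png",im[:,:,::-1])
    k=get_calibration(c);print(c,{a:np.round(np.array(b),4).tolist() for a,b in k.items()})
k=get_calibration("wrist");print({a:np.round(np.array(b),4).tolist() for a,b in k.items()})
E
```

```text
pics
{'time': 0.0, 'qpos': array([-1.49498182e+00,  2.87189548e-01,  1.57818161e+00,  2.80128179e-05,
        1.27864007e+00, -1.49998855e-01]), 'dq': array([-0.00156016,  0.00072797, -0.00066351, -0.00018289, -0.00251542,
        0.00039331]), 'joint_efforts': array([ 8.09371577e-04, -4.05981767e+01, -2.92626822e+01, -1.29258756e-04,
        5.93096047e-03,  1.34350267e-05]), 'eef_pos': array([ 0.15111694, -0.65718132,  0.22992878]), 'tcp_rot': array([ 9.93632539e-01,  1.12662839e-01,  5.82437278e-05, -1.20796205e-03]), 'contact_force': array([-0.31054038,  0.56869702,  0.10282513]), 'wrist_torque': array([ 0.07780824,  0.00326109, -0.09532263]), 'opening': 1.0025078834951204}
scene {'mtx': [[395.5568, 0.0, 318.6447], [0.0, 395.5568, 199.9582], [0.0, 0.0, 1.0]], 'dist_coeffs': [-0.0916, 0.0, 0.0, 0.0, 0.0], 'extrinsics': [[-0.529, -0.7106, 0.4638, 0.9055], [0.8485, -0.4516, 0.2759, 0.2911], [0.0134, 0.5395, 0.8419, 0.7431], [0.0, 0.0, 0.0, 1.0]]}
top {'mtx': [[414.0649, 0.0, 321.8166], [0.0, 414.0649, 208.043], [0.0, 0.0, 1.0]], 'dist_coeffs': [0.0167, 0.0, 0.0, 0.0, 0.0], 'extrinsics': [[-0.0194, 0.9979, -0.062, 0.464], [-0.9998, -0.0199, -0.008, 0.0651], [-0.0093, 0.0619, 0.998, 1.0646], [0.0, 0.0, 0.0, 1.0]]}
{'mtx': [[286.6575, 0.0, 319.1646], [0.0, 286.6575, 203.0966], [0.0, 0.0, 1.0]], 'dist_coeffs': [-0.0275, 0.0, 0.0, 0.0, 0.0], 'hand_eye': [[-0.0005, 0.9626, 0.2708, 0.0695], [1.0, 0.0005, -0.0001, -0.0017], [-0.0003, 0.2708, -0.9626, -0.1429], [0.0, 0.0, 0.0, 1.0]]}
```

View pics/scene0.png

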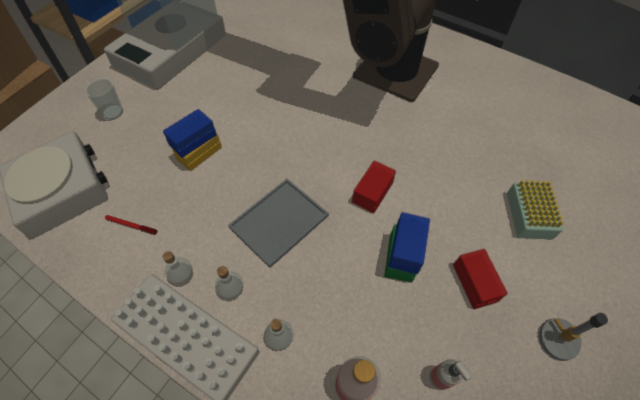

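View pics/top0.png

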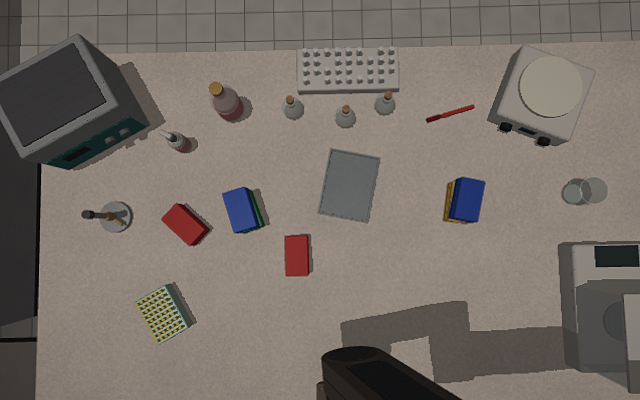

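The blue-on-green stack is at scene (407,245) and top (243,210). The blue-on-yellow stack is at scene (192,138) and top (465,200). The tray is at top (349,186), and there are red decoys at top (186,224) and (297,255). The target is the stack with green showing beneath it, which I'll confirm in a crop. Next I'll fit the poses.

```bash
cat > h.py <<'E'
from plant import *
import cv2,numpy as np
from scipy.optimize import minimize
from scipy.spatial.transform import Rotation as R
def project(P,cam,T=None):
    k=get_calibration(cam)
    if T is None: T=np.array(k["extrinsics"])
    Ti=np.linalg.inv(T);C=P@Ti[:3,:3].T+Ti[:3,3]
    C=C*[1,-1,-1]
    p,_=cv2.projectPoints(C.reshape(-1,1,3),np.zeros(3),np.zeros(3),np.array(k["mtx"]),np.array(k["dist_coeffs"]))
    return p.reshape(-1,2)
def wristT(s):
    T=np.eye(4);T[:3,:3]=R.from_quat(s["tcp_rot"]).as_matrix();T[:3,3]=s["eef_pos"]
    return T@np.array(get_calibration("wrist")["hand_eye"])
def box(x,y,z,th,L=.1,W=.058,H=.05):
    c=np.array([[a*L/2,b*W/2,h*H] for a in(-1,1) for b in(-1,1) for h in(0,1)])
    c=c@np.array([[np.cos(th),np.sin(th),0],[-np.sin(th),np.cos(th),0],[0,0,1]])
    return c+[x,y,z]
def hullmask(p,S=4):
    m=np.zeros((400*S,640*S),np.uint8)
    cv2.fillConvexPoly(m,cv2.convexHull((p*S+S/2-.5).astype(np.float32)).round().astype(np.int32),255)
    return cv2.resize(m,(640,400),interpolation=cv2.INTER_AREA)/255.
def fit(masks,x0,z,dims=(.1,.058,.05),Ts={},zfree=False):
    # masks {cam:bool mask}
    def cost(v):
        c=0
        for cam,m in masks.items():
            h=hullmask(project(box(v[0],v[1],z,v[2],*dims),cam,Ts.get(cam)))
            c+=np.abs(h-m).sum()/m.sum()
        return c
    best=None
    for t in x0[2] if np.ndim(x0[2]) else [x0[2]]:
        r=minimize(cost,[x0[0],x0[1],t],method="Nelder-Mead",options=dict(initial_simplex=[[x0[0],x0[1],t],[x0[0]+.015,x0[1],t],[x0[0],x0[1]+.015,t],[x0[0],x0[1],t+.2]],xatol=2e-4,fatol=1e-4))
        if best is None or r.fun<best.fun: best=r
    return best.x,best.fun/len(masks)
def ground(px,cam,z,T=None):
    k=get_calibration(cam)
    if T is None:T=np.array(k["extrinsics"])
    u=cv2.undistortPoints(np.array(px,float).reshape(-1,1,2),np.array(k["mtx"]),np.array(k["dist_coeffs"]))[0,0]
    d=T[:3,:3]@[u[0],-u[1],-1];o=T[:3,3]
    return o+d*(z-o[2])/d[2]
E
python3 - <<'E'
from h import *
import pickle
for c in ["scene","top"]:
    im=read_camera(c)
    for q in ["blue_box","green_box","tray"]:
        for d in cut_out(c,q):
            print(c,q,round(d["p"],2),np.round(d["centre"]),d["pixels"].sum())
    pickle.dump(im,open(f"{c}.pkl","wb"))
    x,y={"scene":(407,245),"top":(243,210)}[c]
    cv2.imwrite(f"pics/crop_{c}.png",cv2.resize(im[y-45:y+45,x-60:x+60,::-1],None,fx=5,fy=5,interpolation=cv2.INTER_CUBIC))
print(ground((243,210),"top",.1),ground((349,186),"top",.01),ground((465,200),"top",.1))
E
```

```text
scene blue_box 0.95 [374. 187.] 1333
scene blue_box 0.92 [482. 279.] 2017
scene blue_box 0.6 [409. 242.] 1846
scene green_box 0.75 [391. 272.] 467
scene tray 0.65 [278. 223.] 4601
top blue_box 0.92 [183. 223.] 1169
top blue_box 0.86 [294. 256.] 977
top blue_box 0.81 [242. 209.] 1178
top green_box 0.66 [256. 215.] 149
top tray 0.57 [349. 189.] 3490
top tray 0.53 [467. 200.] 1362
[0.52306312 0.25703066 0.1       ] [0.58466411 0.00292838 0.01      ] [ 0.53604628 -0.26035752  0.1       ]
```

```bash
python3 -c "
import cv2,numpy as np
cv2.imwrite('pics/crop2.png',cv2.resize(np.vstack([cv2.imread('pics/crop_scene.png'),cv2.imread('pics/crop_top.png')]),(400,600)))"
```

```text
(no output)
```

View pics/crop2.png

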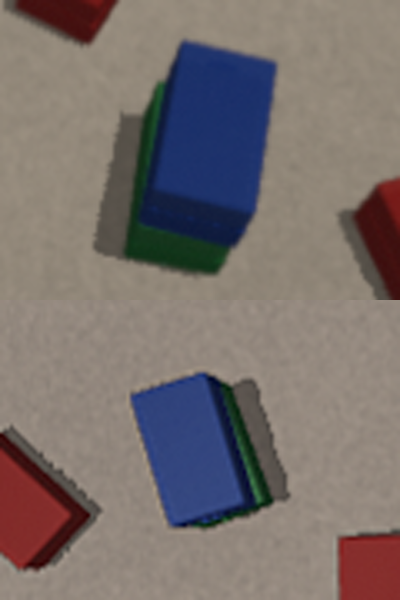

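The crops confirm it: the blue box at scene (407,240) and top (242,209) has green beneath it, turned a little relative to the blue. The other candidates the network reports are red look-alikes. Next is the pose fit.

```bash
cat >> h.py <<'E'
def hsvmask(im,col,cen,r=50):
    h=cv2.cvtColor(im,cv2.COLOR_RGB2HSV).astype(int)
    H,S,V=h[...,0],h[...,1],h[...,2]
    if col=="b": m=(H>105)&(H<130)&(S>120)
    elif col=="g": m=(H>45)&(H<90)&(S>100)
    elif col=="bg": m=(H>45)&(H<130)&(S>100)
    yy,xx=np.mgrid[:400,:640]
    return m&(np.hypot(xx-cen[0],yy-cen[1])<r)
E
python3 - <<'E'
from h import *
import pickle
ims={c:pickle.load(open(f"{c}.pkl","rb")) for c in("scene","top")}
cen={"scene":(407,245),"top":(243,210)}
th=np.arange(-1.5,1.6,.5)
mb={c:hsvmask(ims[c],"b",cen[c]) for c in ims}
print({c:m.sum() for c,m in mb.items()})
for s in (["scene"],["top"],["scene","top"]):
    print("blue",s,fit({c:mb[c] for c in s},(.523,.257,th),.05))
vb,_=fit(mb,(.523,.257,th),.05)
# green: union fit
mg={c:hsvmask(ims[c],"bg",cen[c]) for c in ims}
hb={c:hullmask(project(box(vb[0],vb[1],.05,vb[2]),c)) for c in ims}
def cost(v):
    return sum(np.abs(np.maximum(hullmask(project(box(v[0],v[1],0,v[2]),c)),hb[c])-mg[c]).sum() for c in ims)
x=vb
r=minimize(cost,vb,method="Nelder-Mead",options=dict(initial_simplex=[x,x+[.015,0,0],x+[0,.015,0],x+[0,0,.2]],xatol=2e-4))
print("green",r.x,r.fun,cost(vb))
# tray
mt={c:cut_out(c,"tray")[0]["pixels"] for c in ()}
for c in ims:
    read_camera(c); mt[c]=cut_out(c,"tray")[0]["pixels"]
print("tray",fit(mt,(.585,.003,th),0,(.172,.132,.012)))
for c in ims: print("tray",c,fit({c:mt[c]},(.585,.003,th),0,(.172,.132,.012)))
vt,_=fit(mt,(.585,.003,th),0,(.172,.132,.012))
for c in ims:
    o=ims[c][:,:,::-1].copy()
    o=cv2.resize(o,None,fx=4,fy=4)
    for v,z,d,col in((vb,.05,(.1,.058,.05),(255,255,255)),(r.x,0,(.1,.058,.05),(0,255,255)),(vt,0,(.172,.132,.012),(0,0,255))):
        p=project(box(*v[:2],z,v[2],*d),c)*4+1.5
        for i in range(8):
            for j in (1,2,4):
                if i^j>i: cv2.line(o,tuple(map(int,p[i])),tuple(map(int,p[i^j])),col,1)
    a={"scene":(900,650),"top":(840,500)}[c]
    cv2.imwrite(f"pics/fit_{c}.png",o[a[1]:a[1]+560,a[0]:a[0]+800])
print(ticket)
E
```

```text
{'scene': np.int64(1758), 'top': np.int64(1096)}
blue ['scene'] (array([0.52507614, 0.26656476, 0.24174963]), np.float64(0.11779651564835261))
blue ['top'] (array([0.52454387, 0.26628679, 0.28380508]), np.float64(0.12364391011879203))
blue ['scene', 'top'] (array([0.52433359, 0.26668976, 0.24237554]), np.float64(0.1230092538996117))Traceback (most recent call last):
  File "<stdin>", line 10, in <module>
  File "h.py", line 33, in fit
    r=minimize(cost,[x0[0],x0[1],t],method="Nelder-Mead",options=dict(initial_simplex=[[x0[0],x0[1],t],[x0[0]+.015,x0[1],t],[x0[0],x0[1]+.015,t],[x0[0],x0[1],t+.2]],xatol=2e-4,fatol=1e-4))
    res = _minimize_neldermead(fun, x0, args, callback, bounds=bounds,
                               **options)
    fxr = func(xr)
    fx = function(np.copy(x), *(wrapper_args + args))
  File "h.py", line 28, in cost
    h=hullmask(project(box(v[0],v[1],z,v[2],*dims),cam,Ts.get(cam)))
               ~~~~~~~^^^^^^^^^^^^^^^^^^^^^^^^^^^^^^^^^^^^^^^^^^^^^
  File "h.py", line 6, in project
    k=get_calibration(cam)
ValueError: time passes only in moves, steps and waits
```

```bash
cat >> h.py <<'E'
import os,pickle
_gc=get_calibration
if os.path.exists("cal.pkl"): _cal=pickle.load(open("cal.pkl","rb"))
else:
    _cal={c:{a:np.array(b) for a,b in _gc(c).items()} for c in("scene","top","wrist")}; pickle.dump(_cal,open("cal.pkl","wb"))
def get_calibration(c): return _cal[c]
E
cat > fit.py <<'E'
from h import *
s0=get_state();print(s0["time"])
ims={c:pickle.load(open(f"{c}.pkl","rb")) for c in("scene","top")}
cen={"scene":(407,245),"top":(243,210)}
th=np.arange(-1.5,1.6,.5)
h=cv2.cvtColor(ims["top"],cv2.COLOR_RGB2HSV); 
mb={c:hsvmask(ims[c],"b",cen[c]) for c in ims}
for c in ims:
    a=ims[c].astype(int);yy,xx=np.mgrid[:400,:640]
    mb[c]=(a[...,2]>a[...,0]+12)&(a[...,2]>a[...,1]+8)&(np.hypot(xx-cen[c][0],yy-cen[c][1])<45)
print({c:m.sum() for c,m in mb.items()})
for s in (["scene"],["top"]):
    print("blue",s,fit({c:mb[c] for c in s},(.523,.257,th),.05))
vb,f=fit(mb,(.523,.257,th),.05);print(vb,f)
mg={}
for c in ims:
    a=ims[c].astype(int)
    g=(a[...,1]>a[...,0]+10)&(np.hypot(xx-cen[c][0],yy-cen[c][1])<45)
    mg[c]=g|mb[c]
hb={c:hullmask(project(box(vb[0],vb[1],.05,vb[2]),c)) for c in ims}
def cost(v):
    return sum(np.abs(np.maximum(hullmask(project(box(v[0],v[1],0,v[2]),c)),hb[c])-mg[c]).sum() for c in ims)
x=vb
r=minimize(cost,vb,method="Nelder-Mead",options=dict(initial_simplex=[x,x+[.015,0,0],x+[0,.015,0],x+[0,0,.2]],xatol=2e-4))
print("green",r.x,r.fun,cost(vb))
mt={}
for c in ims:
    read_camera(c); mt[c]=cut_out(c,"tray")[0]["pixels"]
for c in ims: print("tray",c,fit({c:mt[c]},(.585,.003,th),0,(.172,.132,.012)))
vt,f=fit(mt,(.585,.003,th),0,(.172,.132,.012));print("tray",vt,f)
for c in ims:
    o=ims[c][:,:,::-1].copy()
    o=cv2.resize(o,None,fx=4,fy=4)
    for v,z,d,col in((vb,.05,(.1,.058,.05),(255,255,255)),(r.x,0,(.1,.058,.05),(0,255,255)),(vt,0,(.172,.132,.012),(0,0,255))):
        p=project(box(*v[:2],z,v[2],*d),c)*4+1.5
        for i in range(8):
            for j in (1,2,4):
                if i^j>i: cv2.line(o,tuple(map(int,p[i])),tuple(map(int,p[i^j])),col,1)
    a={"scene":(900,650),"top":(840,500)}[c]
    cv2.imwrite(f"pics/fit_{c}.png",o[a[1]:a[1]+560,a[0]:a[0]+800])
E
python3 fit.py
```

```text
0.5
{'scene': np.int64(1847), 'top': np.int64(1151)}
blue ['scene'] (array([0.52526449, 0.26692392, 0.25818341]), np.float64(0.07501088145057698))
blue ['top'] (array([0.52440208, 0.26718927, 0.29068285]), np.float64(0.07042810173591592))
[0.52485986 0.26697868 0.26540033] 0.07677857725883405
green [0.52411839 0.26471027 0.3266881 ] 238.95686274509802 319.91372549019604
tray scene (array([ 0.58879983,  0.00361142, -0.21167309]), np.float64(0.026494275281205064))
tray top (array([ 0.58606679,  0.00537123, -0.20487472]), np.float64(0.02549518253189945))
tray [ 0.58747286  0.00460207 -0.206893  ] 0.032571406133902595
```

View pics/fit_scene.png

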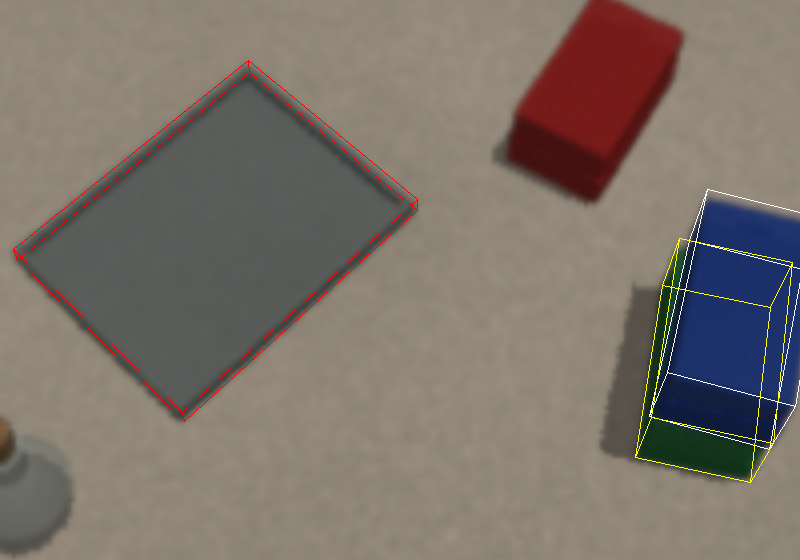

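View pics/fit_top.png

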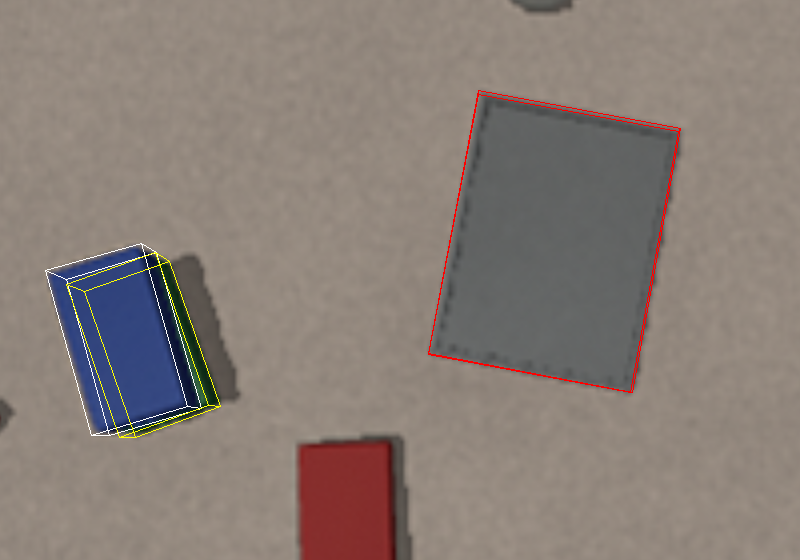

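The overlays fit to within a few mm. Poses (x, y, yaw): blue (0.525, 0.267, 0.27), green (0.524, 0.265, 0.33), tray (0.587, 0.005, -0.207). I'll swing round at hover height first.

```bash
cat > mv.py <<'E'
from h import *
import sys
def go(*targets):
    """targets: (x,y,z,yaw) yaw=angle of tool x; prints shift/turn from current pose"""
    s=get_state();q=R.from_quat(s["tcp_rot"]);M=q.as_matrix()
    print("t",round(s["time"],2),"pos",np.round(s["eef_pos"],4),"yaw",round(np.arctan2(M[1,0],M[0,0]),4),"open",round(s["opening"]*.0854,4),"F",np.round(s["contact_force"],2),"q",np.round(s["qpos"],2))
    for t in targets:
        d=q.inv().apply(np.array(t[:3])-s["eef_pos"])
        y=t[3];G=np.array([[np.cos(y),np.sin(y),0],[np.sin(y),-np.cos(y),0],[0,0,-1]])
        print(t,"turn",np.round((q.inv()*R.from_matrix(G)).as_rotvec(degrees=True),2),"shift",np.round(d,4))
if __name__=="__main__": go(*eval(sys.argv[1]))
E
python3 mv.py "[(.25,-.57,.24,.265),(.43,-.4,.24,.265)]"
```

```text
t 0.7 pos [ 0.1511 -0.6578  0.2314] yaw 0.2258 open 0.0855 F [ 0.36  0.19 -0.35] q [-1.49  0.29  1.58 -0.    1.28 -0.15]
(0.25, -0.57, 0.24, 0.265) turn [ 0.    0.   -2.25] shift [ 0.116  -0.0635 -0.0086]
(0.43, -0.4, 0.24, 0.265) turn [ 0.    0.   -2.25] shift [ 0.3295 -0.1889 -0.0086]
```

Emit:
move_arm:
  plan:
    - [[0, 0, 0, 0.045, -0.026, -0.004, 0.0854], [0, 0, -1, 0.095, -0.055, -0.008, 0.0854], [0, 0, -2, 0.145, -0.083, -0.008, 0.0854], [0, 0, -2.2, 0.195, -0.112, -0.008, 0.08], [0, 0, -2.2, 0.245, -0.14, -0.008, 0.08]]

```text
time: 1.32
eef_pos: [0.3598, -0.4652, 0.2397]
tcp_rot: [0.991, 0.132, 0.0, 0.0]
contact_force: [0.5, -0.5, -0.8]
opening: 0.938
```

```bash
python3 mv.py "[(.56,-.2,.24,.265),(.6,.0,.24,.265)]"
```

```text
t 1.32 pos [ 0.3598 -0.4652  0.2397] yaw 0.2639 open 0.0801 F [ 0.52 -0.51 -0.77] q [-1.09  0.09  1.79  0.    1.26  0.22]
(0.56, -0.2, 0.24, 0.265) turn [ 0.05 -0.02 -0.06] shift [ 0.2625 -0.2038 -0.0004]
(0.6, 0.0, 0.24, 0.265) turn [ 0.05 -0.02 -0.06] shift [ 0.3533 -0.3864 -0.0005]
```

Emit:
move_arm:
  plan:
    - [[0, 0, 0, 0.045, -0.035, 0, 0.08], [0, 0, 0, 0.09, -0.07, 0, 0.08], [0, 0, 0, 0.135, -0.105, 0, 0.08], [0, 0, 0, 0.18, -0.14, 0, 0.08], [0, 0, 0, 0.22, -0.185, 0, 0.08]]

```text
time: 1.95
eef_pos: [0.525, -0.2278, 0.2399]
tcp_rot: [0.991, 0.131, 0.001, 0.001]
contact_force: [0.1, 1.1, 0.1]
opening: 0.937
```

```bash
python3 mv.py "[(.58,0,.24,.265),(.525,.267,.24,.265)]"
```

```text
t 1.95 pos [ 0.525  -0.2278  0.2399] yaw 0.2636 open 0.08 F [0.09 1.14 0.06] q [-0.59  0.05  1.83 -0.    1.26  0.72]
(0.58, 0, 0.24, 0.265) turn [ 0.09 -0.06 -0.08] shift [ 0.1125 -0.2056 -0.0003]
(0.525, 0.267, 0.24, 0.265) turn [ 0.09 -0.06 -0.08] shift [ 0.1289 -0.4777 -0.0007]
```

Emit:
move_arm:
  plan:
    - [[0, 0, 0, 0.016, -0.055, 0, 0.08], [0, 0, 0, 0.032, -0.11, 0, 0.08], [0, 0, 0, 0.048, -0.165, 0, 0.08], [0, 0, 0, 0.064, -0.22, 0, 0.08], [0, 0, 0, 0.08, -0.275, 0, 0.08]]

```text
time: 2.58
eef_pos: [0.5305, 0.0603, 0.24]
tcp_rot: [0.991, 0.131, 0.001, 0.001]
contact_force: [0.9, 0.0, 0.3]
opening: 0.934
```

```bash
python3 mv.py "[(.525,.267,.24,.265)]"
```

```text
t 2.58 pos [0.5305 0.0603 0.24  ] yaw 0.2635 open 0.0797 F [0.88 0.03 0.31] q [-0.08 -0.03  1.91 -0.    1.26  1.23]
(0.525, 0.267, 0.24, 0.265) turn [ 0.12 -0.12 -0.09] shift [ 0.0485 -0.201  -0.0003]
```

Emit:
move_arm:
  plan:
    - [[0, 0, 0, 0.013, -0.052, 0, 0.08], [0, 0, 0, 0.026, -0.104, 0, 0.08], [0, 0, 0, 0.038, -0.156, 0, 0.08], [0, 0, 0, 0.0485, -0.201, 0, 0.08], [0, 0, 0, 0.0485, -0.201, 0, 0.08]]

```text
time: 3.2
eef_pos: [0.5243, 0.2696, 0.2397]
tcp_rot: [0.991, 0.134, 0.001, 0.001]
contact_force: [-0.8, -0.7, -0.0]
opening: 0.937
```

```bash
cat > w.py <<'E'
from mv import *
def wfit(items,tag,seed):
    """items: list (colour, z) ; fit colour mask in wrist; returns"""
def masks(im):
    a=im.astype(int)
    b=(a[...,2]>a[...,0]+12)&(a[...,2]>a[...,1]+8)
    g=(a[...,1]>a[...,0]+10)&~b&(a[...,1]>a[...,2])
    return b,g
def biggest(m):
    n,l,st,_=cv2.connectedComponentsWithStats(m.astype(np.uint8));
    return l==1+np.argmax(st[1:,4])
def draw(im,T,boxes,fn,cam="wrist"):
    o=im[:,:,::-1].copy()
    for v,z,col,d in boxes:
        p=project(box(*v[:2],z,v[2],*d),cam,T)
        for i in range(8):
            for j in(1,2,4):
                if i^j>i: cv2.line(o,tuple(np.clip(p[i],-999,1999).astype(int)),tuple(np.clip(p[i^j],-999,1999).astype(int)),col,1)
    cv2.imwrite(fn,o)
E
python3 - <<'E'
from w import *
go((.525,.267,.24,.265))
s=get_state();T=wristT(s);im=read_camera("wrist")
b,g=masks(im);b=biggest(b)
v,f=fit({"wrist":b},(.525,.267,.265),.05,Ts={"wrist":T});print(v,f)
draw(im,T,[(v,.05,(255,255,255),(.1,.058,.05)),((.5241,.2647,.3267),0,(0,255,255),(.1,.058,.05))],"pics/w1.png")
E
```

```text
t 3.2 pos [0.5243 0.2696 0.2397] yaw 0.268 open 0.08 F [-0.76 -0.7  -0.02] q [ 0.3   0.09  1.79 -0.    1.26  1.61]
(0.525, 0.267, 0.24, 0.265) turn [ 0.09 -0.13  0.17] shift [-0.      0.0027 -0.0003]
[0.52703665 0.26834788 0.29080966] 0.060863271483089884
```

View pics/w1.png

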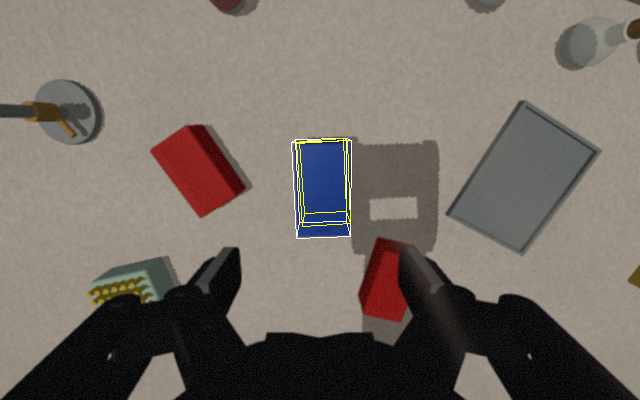

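The blue top is at wrist (323,188). The wrist fit of (0.527, 0.268, 0.29) agrees with the fixed cameras to about 2 mm. Now I'll descend to TCP z = 0.061 and grip.

```bash
python3 mv.py "[(.526,.268,.061,.28)]"
```

```text
t 3.25 pos [0.5246 0.268  0.2396] yaw 0.2663 open 0.0799 F [-0.74  0.54  0.73] q [ 0.3   0.09  1.79 -0.    1.26  1.61]
(0.526, 0.268, 0.061, 0.28) turn [ 0.14 -0.11 -0.79] shift [ 0.001  -0.      0.1786]
```

Emit:
move_arm:
  plan:
    - [[0, 0, -0.8, 0.001, 0, 0.045, 0.08], [0, 0, -0.8, 0.001, 0, 0.09, 0.08], [0, 0, -0.8, 0.001, 0, 0.13, 0.08], [0, 0, -0.8, 0.001, 0, 0.16, 0.08], [0.1, -0.1, -0.8, 0.001, 0, 0.1785, 0.08]]
  force: 30

```text
time: 3.88
eef_pos: [0.5255, 0.2663, 0.0594]
tcp_rot: [0.99, 0.139, -0.001, 0.001]
contact_force: [-0.1, -0.9, 0.3]
opening: 0.938
```

Emit:
move_arm:
  plan:
    - [[0, 0, 0, 0, 0, 0, 0.066], [0, 0, 0, 0, 0, 0, 0.05], [0, 0, 0, 0, 0, 0, 0.05], [0, 0, 0, 0, 0, 0, 0.05], [0, 0, 0, 0, 0, 0, 0.05]]
  force: 30

```text
time: 4.5
eef_pos: [0.5257, 0.2664, 0.0599]
tcp_rot: [0.99, 0.139, -0.001, 0.001]
contact_force: [0.2, 0.9, -0.8]
opening: 0.672
```

```bash
python3 mv.py "[(.526,.268,.14,.28)]"
python3 - <<'E'
from w import *
for c in("scene",): cv2.imwrite(f"pics/g1_{c}.png",read_camera(c)[150:330,300:540,::-1].repeat(3,0).repeat(3,1))
E
```

```text
t 4.5 pos [0.5257 0.2664 0.0599] yaw 0.2787 open 0.0574 F [ 0.2   0.89 -0.77] q [ 0.3   0.3   1.9  -0.    0.94  1.59]
(0.526, 0.268, 0.14, 0.28) turn [ 0.06  0.09 -0.07] shift [ 0.0006 -0.0013 -0.0801]
```

View pics/g1_scene.png

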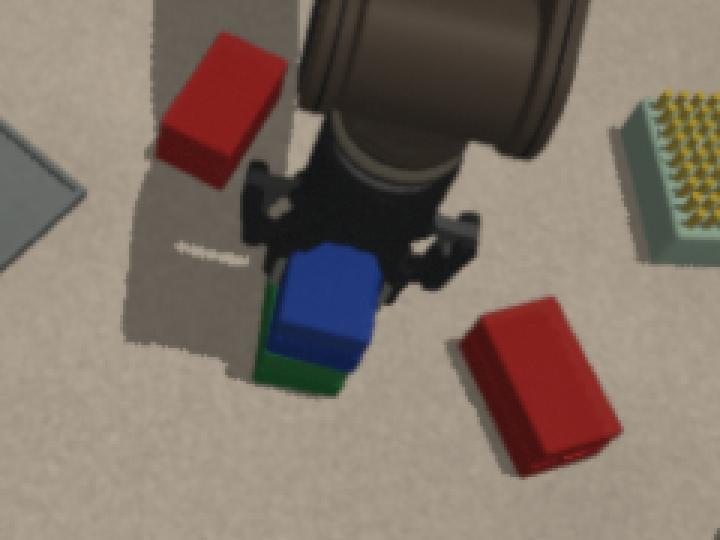

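The grip is on at 57.4 mm opening, and the picture shows the fingers straddling only the blue box at crop (330,300). Now I'll lift.

Emit:
move_arm:
  plan:
    - [[0, 0, 0, 0, 0, -0.01, 0.05], [0, 0, 0, 0, 0, -0.03, 0.05], [0, 0, 0, 0, 0, -0.055, 0.05], [0, 0, 0, 0, 0, -0.08, 0.05], [0, 0, 0, 0, 0, -0.08, 0.05]]
  force: 40

```text
time: 5.18
eef_pos: [0.528, 0.2673, 0.1441]
tcp_rot: [0.99, 0.139, 0.003, 0.0]
contact_force: [-0.6, -0.1, -1.4]
opening: 0.673
```

Run:
```python
from w import *
go((.587,.0045,.14,-.207))
for c in("scene",): cv2.imwrite(f"pics/l1_{c}.png",read_camera(c)[150:330,300:540,::-1].repeat(3,0).repeat(3,1))
read_camera("top")
# green fit top+scene roughly later
```

```text
t 5.17 pos [0.528  0.2673 0.1441] yaw 0.2789 open 0.0575 F [-0.65 -0.06 -1.4 ] q [ 0.3   0.19  1.86 -0.    1.09  1.59]
(0.587, 0.0045, 0.14, -0.207) turn [-0.03 -0.35 27.84] shift [-0.0156  0.2689  0.0042]
```

View pics/l1_scene.png

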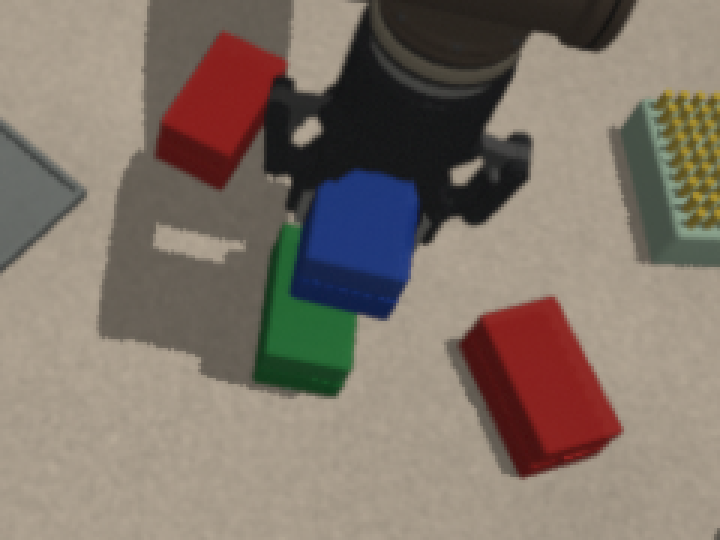

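Only the blue box lifted, and the green (crop (305,310)) stayed put. I'll carry the blue to the tray.

Emit:
move_arm:
  plan:
    - [[0, 0, 2, -0.001, 0.02, 0.001, 0.05], [0, 0, 6, -0.003, 0.055, 0.002, 0.05], [0, 0, 11, -0.006, 0.1, 0.003, 0.05], [0, 0, 16, -0.009, 0.15, 0.004, 0.05], [0, 0, 20, -0.012, 0.195, 0.004, 0.05]]

```text
time: 5.9
eef_pos: [0.5671, 0.073, 0.135]
tcp_rot: [0.999, -0.037, -0.002, 0.001]
contact_force: [0.2, -0.3, -1.7]
opening: 0.671
```

```bash
python3 mv.py "[(.587,.0045,.14,-.207)]"
```

```text
t 5.9 pos [0.5671 0.073  0.135 ] yaw -0.0746 open 0.0573 F [ 0.19 -0.31 -1.69] q [-0.05  0.16  1.91 -0.    1.07  1.6 ]
(0.587, 0.0045, 0.14, -0.207) turn [0.11 0.17 7.59] shift [ 0.0249  0.0669 -0.005 ]
```

Emit:
move_arm:
  plan:
    - [[0, 0, 3.5, 0.011, 0.032, -0.003, 0.05], [0, 0, 6, 0.02, 0.055, -0.005, 0.05], [0, 0, 7.6, 0.025, 0.067, -0.005, 0.05], [0.1, 0.2, 7.6, 0.025, 0.067, -0.005, 0.05], [0.1, 0.2, 7.6, 0.025, 0.067, -0.005, 0.05]]

```text
time: 6.52
eef_pos: [0.5865, 0.005, 0.1394]
tcp_rot: [0.995, -0.103, -0.0, -0.0]
contact_force: [0.5, -0.3, -1.6]
opening: 0.671
```

Run:
```python
from w import *
go((.587,.0045,.025,-.207),(.587,.0045,.015,-.207))
for c in("scene",): cv2.imwrite(f"pics/p1_{c}.png",read_camera(c)[130:310,180:420,::-1].repeat(3,0).repeat(3,1))
s=get_state();T=wristT(s);im=read_camera("wrist");b,g=masks(im);b=biggest(b)
v,f=fit({"wrist":b},(.587,.0045,-.207),s["eef_pos"][2]-.011,Ts={"wrist":T});print(v,f)
draw(im,T,[(v,s["eef_pos"][2]-.011,(255,255,255),(.1,.058,.05)),((.5875,.0046,-.207),0,(0,0,255),(.172,.132,.012))],"pics/wp1.png")
```

```text
t 6.53 pos [0.5865 0.005  0.1394] yaw -0.2064 open 0.0573 F [ 0.5  -0.29 -1.62] q [-0.16  0.19  1.87  0.    1.08  1.61]
(0.587, 0.0045, 0.025, -0.207) turn [-0.    0.04  0.03] shift [0.0007 0.0004 0.1144]
(0.587, 0.0045, 0.015, -0.207) turn [-0.    0.04  0.03] shift [0.0007 0.0004 0.1244]
[ 0.588351    0.00631857 -0.18705054] 0.3025762025605201
```

View pics/wp1.png

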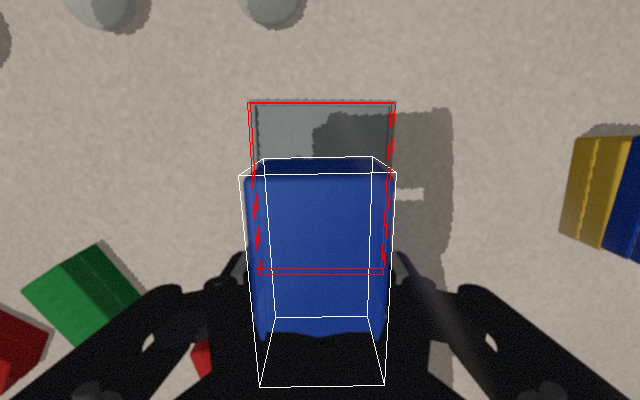

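View pics/p1_scene.png

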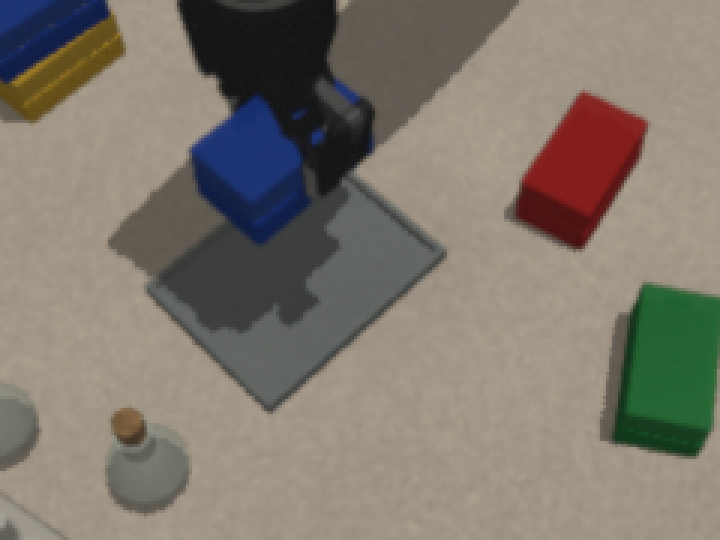

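Emit:
move_arm:
  plan:
    - [[0, 0, 0, 0.001, 0, 0.03, 0.05], [0, 0, 0, 0.001, 0, 0.065, 0.05], [0, 0, 0, 0.001, 0, 0.095, 0.05], [0, 0, 0, 0.001, 0, 0.112, 0.05], [0, 0, 0, 0.001, 0, 0.118, 0.05]]

```text
time: 7.25
eef_pos: [0.5872, 0.0057, 0.0209]
tcp_rot: [0.995, -0.102, -0.001, -0.0]
contact_force: [1.0, 0.6, -1.3]
opening: 0.677
```

Emit:
move_arm:
  plan:
    - [[0, 0, 0, 0, 0, 0.001, 0.05], [0, 0, 0, 0, 0, 0.002, 0.05], [0, 0, 0, 0, 0, 0.003, 0.05], [0, 0, 0, 0, 0, 0.004, 0.05], [0, 0, 0, 0, 0, 0.004, 0.05]]

```text
time: 7.88
eef_pos: [0.5872, 0.0056, 0.017]
tcp_rot: [0.995, -0.102, -0.001, -0.0]
contact_force: [0.5, 0.3, -1.1]
opening: 0.678
```

Emit:
move_arm:
  plan:
    - [[0, 0, 0, 0, 0, 0.0005, 0.05], [0, 0, 0, 0, 0, 0.001, 0.05], [0, 0, 0, 0, 0, 0.0015, 0.05], [0, 0, 0, 0, 0, 0.002, 0.05], [0, 0, 0, 0, 0, 0.002, 0.05]]

```text
time: 8.5
eef_pos: [0.5871, 0.0056, 0.015]
tcp_rot: [0.995, -0.102, -0.001, -0.0]
contact_force: [-0.3, 0.1, -1.7]
opening: 0.672
```

Emit:
move_arm:
  plan:
    - [[0, 0, 0, 0, 0, 0.0005, 0.05], [0, 0, 0, 0, 0, 0.001, 0.05], [0, 0, 0, 0, 0, 0.0015, 0.05], [0, 0, 0, 0, 0, 0.0015, 0.05], [0, 0, 0, 0, 0, 0.0015, 0.05]]

```text
time: 9.12
eef_pos: [0.5872, 0.0057, 0.0149]
tcp_rot: [0.995, -0.102, -0.001, 0.0]
contact_force: [-4.6, -0.6, 6.9]
opening: 0.677
```

Force is +7 N up, so the box is on the tray floor. I'll release gently and rise.

Emit:
move_arm:
  plan:
    - [[0, 0, 0, 0, 0, 0, 0.056], [0, 0, 0, 0, 0, 0, 0.062], [0, 0, 0, 0, 0, 0, 0.072], [0, 0, 0, 0, 0, 0, 0.074], [0, 0, 0, 0, 0, 0, 0.074]]

```text
time: 9.75
eef_pos: [0.5872, 0.0056, 0.0148]
tcp_rot: [0.995, -0.102, -0.001, 0.0]
contact_force: [-0.1, 0.6, 0.9]
opening: 0.87
```

Emit:
move_arm:
  plan:
    - [[0, 0, 0, 0, 0, -0.01, 0.074], [0, 0, 0, 0, 0, -0.045, 0.074], [0, 0, 0, 0, 0, -0.095, 0.076], [0, 0, 0, 0, 0, -0.15, 0.076], [0, 0, 0, 0, 0, -0.2, 0.076]]

```text
time: 10.38
eef_pos: [0.5878, 0.0056, 0.2179]
tcp_rot: [0.995, -0.102, -0.0, 0.0]
contact_force: [0.8, -0.5, 0.0]
opening: 0.893
```

Run:
```python
from w import *
go((.524,.2647,.2,.32))
s=get_state();T=wristT(s);im=read_camera("wrist");b,g=masks(im);b=biggest(b)
v,f=fit({"wrist":b},(.587,.005,-.207),.005,Ts={"wrist":T});print("blue",v,f)
draw(im,T,[(v,.005,(255,255,255),(.1,.058,.05)),((.5875,.0046,-.207),0,(0,0,255),(.172,.132,.012))],"pics/w2.png")
ms={}
for c in("scene","top"):
    i=read_camera(c);_,g=masks(i);cen={"scene":(400,255),"top":(248,212)}[c]
    yy,xx=np.mgrid[:400,:640];g&=np.hypot(xx-cen[0],yy-cen[1])<45;ms[c]=g
    print(c,g.sum(),fit({c:g},(.524,.265,.32),0))
print(fit(ms,(.524,.265,.32),0))
```

```text
t 10.38 pos [0.5878 0.0056 0.2179] yaw -0.2049 open 0.0763 F [ 0.8  -0.48  0.  ] q [-0.16  0.11  1.81 -0.    1.23  1.61]
(0.524, 0.2647, 0.2, 0.32) turn [ 2.000e-02  2.000e-02 -3.007e+01] shift [-0.1152 -0.2407  0.0178]
blue [0.14175309 0.09759259 0.26131276] 1.0
scene 1671 (array([0.52565875, 0.26387482, 0.30217269]), np.float64(0.07583342133981061))
top 1034 (array([0.52505145, 0.26404872, 0.35224297]), np.float64(0.068991542458376))
(array([0.52490314, 0.26359926, 0.33539284]), np.float64(0.07756843584538886))
```

View pics/w2.png

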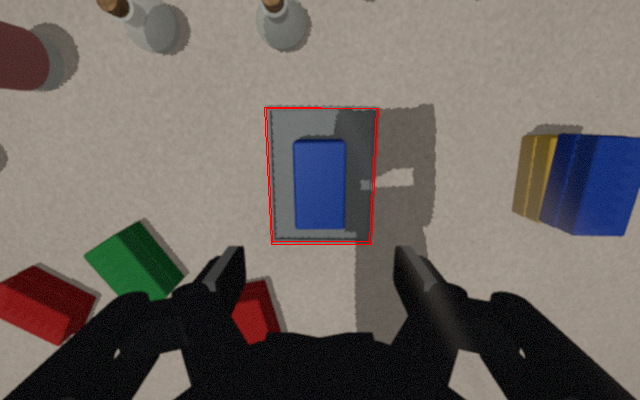

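The blue box stands flat in the tray at wrist (320,184). The fit had grabbed the other blue box at (597,185), so I'll refit with a gate.

```bash
cat >> w.py <<'E'
def gate(m,cen,r):
    yy,xx=np.mgrid[:400,:640];return m&(np.hypot(xx-cen[0],yy-cen[1])<r)
E
python3 - <<'E'
from w import *
s=get_state();T=wristT(s);im=read_camera("wrist");b,g=masks(im);b=gate(b,(320,184),85)
v,f=fit({"wrist":b},(.587,.005,-.207),.005,Ts={"wrist":T});print("blue wrist",v,f)
for c in("scene","top"):
    i=read_camera(c);b,_=masks(i)
    p=project(np.array([[.587,.005,.03]]),c)[0]; b=gate(b,p,35)
    print(c,p,b.sum(),fit({c:b},(.587,.005,-.207),.005))
go((.525,.264,.2,.33))
E
```

```text
blue wrist [ 0.59003201  0.00659797 -0.19851139] 0.029460503130506507
scene [278.62778511 213.89685783] 1761 (array([ 0.58793167,  0.00606154, -0.19733301]), np.float64(0.039808041331240045))
top [348.60100676 184.17543591] 150 (array([ 0.59568924,  0.00657118, -0.21398302]), np.float64(5.779816993464053))
t 10.68 pos [0.5868 0.0058 0.2136] yaw -0.2049 open 0.0758 F [0.2  0.05 0.25] q [-0.16  0.11  1.81 -0.    1.22  1.61]
(0.525, 0.264, 0.2, 0.33) turn [ -0.04   0.27 -30.65] shift [-0.113  -0.2403  0.014 ]
```

Emit:
move_arm:
  plan:
    - [[0, 0, -6, -0.02, -0.045, 0, 0.076], [0, 0, -13, -0.045, -0.095, 0, 0.076], [0, 0, -20, -0.07, -0.15, 0, 0.076], [0, 0, -26, -0.095, -0.2, 0, 0.076], [0, 0, -30.5, -0.113, -0.24, 0, 0.076]]

```text
time: 11.3
eef_pos: [0.523, 0.2654, 0.2116]
tcp_rot: [0.986, 0.165, -0.004, -0.0]
contact_force: [0.7, 0.0, -0.8]
opening: 0.888
```

Run:
```python
from w import *
s=get_state();T=wristT(s);im=read_camera("wrist");
b,g=masks(im);p=project(np.array([[.525,.264,.04]]),"wrist",T)[0];print(p,s["dq"])
g=gate(g,p,85)
v,f=fit({"wrist":g},(.525,.264,.33),0,Ts={"wrist":T});print("green",v,f)
draw(im,T,[(v,0,(0,255,255),(.1,.058,.05))],"pics/w3.png")
go((v[0]-.001,v[1],.011,v[2]))
```

```text
[322.75670117 184.24011662] [ 0.59590164  0.16850582 -0.18288487 -0.00397618  0.01078007 -0.01859705]
green [0.52639861 0.26520503 0.33659299] 0.06596704409463316
t 11.35 pos [0.5216 0.2695 0.2116] yaw 0.3356 open 0.076 F [-1.65  2.05 -0.47] q [0.3  0.12 1.81 0.01 1.22 1.53]
(np.float64(0.5253986101633472), np.float64(0.2652050263165405), 0.011, np.float64(0.336592985559812)) turn [-0.34  0.47 -0.06] shift [0.0038 0.0065 0.2005]
```

View pics/w3.png

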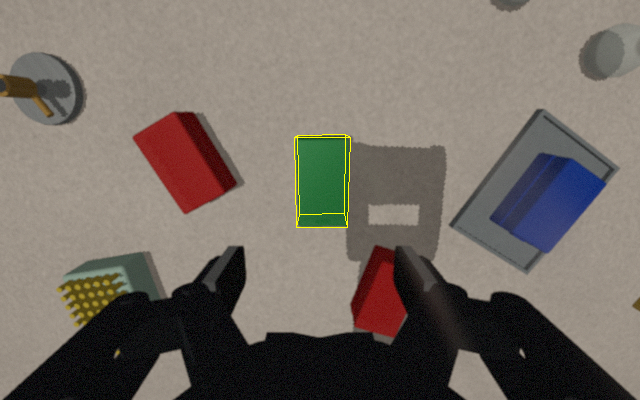

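The green box is at wrist (322,182) and the fit matches its outline. The red boxes (185,162) and (380,290) are clear of the fingers. Descending part way, then correcting.

Emit:
move_arm:
  plan:
    - [[0, 0, 0, 0.004, 0.0065, 0.01, 0.076], [0, 0, 0, 0.004, 0.0065, 0.05, 0.076], [0, 0, 0, 0.004, 0.0065, 0.1, 0.076], [0, 0, 0, 0.004, 0.0065, 0.13, 0.076], [-0.3, 0.4, 0, 0.004, 0.0065, 0.13, 0.076]]

```text
time: 11.98
eef_pos: [0.5235, 0.2624, 0.0765]
tcp_rot: [0.986, 0.166, -0.005, 0.001]
contact_force: [0.1, -0.6, 1.5]
opening: 0.887
```

```bash
python3 mv.py "[(.5255,.2645,.012,.335)]"
```

```text
t 11.97 pos [0.5235 0.2624 0.0765] yaw 0.3333 open 0.0757 F [ 0.08 -0.65  1.5 ] q [0.29 0.27 1.9  0.   0.98 1.53]
(0.5255, 0.2645, 0.012, 0.335) turn [-0.03  0.63 -0.1 ] shift [ 0.0033 -0.0013  0.0644]
```

Emit:
move_arm:
  plan:
    - [[0, 0.3, 0, 0.0033, -0.0013, 0.012, 0.076], [0, 0.6, 0, 0.0033, -0.0013, 0.03, 0.076], [0, 0.6, 0, 0.0033, -0.0013, 0.048, 0.076], [0, 0.6, 0, 0.0033, -0.0013, 0.06, 0.076], [0, 0.6, 0, 0.0033, -0.0013, 0.0645, 0.076]]
  force: 30

```text
time: 12.6
eef_pos: [0.5252, 0.2644, 0.0111]
tcp_rot: [0.986, 0.166, -0.001, -0.0]
contact_force: [-0.1, -0.4, 0.0]
opening: 0.888
```

```bash
python3 mv.py "[(.5255,.2645,.012,.335)]"
```

```text
t 12.6 pos [0.5252 0.2644 0.0111] yaw 0.3333 open 0.0758 F [-0.08 -0.42  0.03] q [0.29 0.37 1.91 0.   0.85 1.53]
(0.5255, 0.2645, 0.012, 0.335) turn [-0.03  0.09 -0.1 ] shift [ 0.0003  0.     -0.0009]
```

Emit:
move_arm:
  plan:
    - [[0, 0, 0, 0, 0, -0.001, 0.066], [0, 0, 0, 0, 0, -0.001, 0.05], [0, 0, 0, 0, 0, -0.001, 0.05], [0, 0, 0, 0, 0, -0.001, 0.05], [0, 0, 0, 0, 0, -0.001, 0.05]]
  force: 30

```text
time: 13.22
eef_pos: [0.5259, 0.2646, 0.0128]
tcp_rot: [0.986, 0.166, -0.0, -0.0]
contact_force: [0.2, 0.1, 3.3]
opening: 0.672
```

Emit:
move_arm:
  plan:
    - [[0, 0, 0, 0, 0, -0.01, 0.05], [0, 0, 0, 0, 0, -0.04, 0.05], [0, 0, 0, 0, 0, -0.08, 0.05], [0, 0, 0, 0, 0, -0.115, 0.05], [0, 0, 0, 0, 0, -0.12, 0.05]]
  force: 40

```text
time: 13.85
eef_pos: [0.5273, 0.2651, 0.1358]
tcp_rot: [0.986, 0.166, 0.003, -0.001]
contact_force: [0.6, -0.6, -2.2]
opening: 0.673
```

Run:
```python
from w import *
go((.5875,.006,.135,-.2))
s=get_state();T=wristT(s);im=read_camera("wrist")
draw(im,T,[((s["eef_pos"][0],s["eef_pos"][1],.334),s["eef_pos"][2]-.0115,(0,255,255),(.1,.058,.05))],"pics/w4.png")
```

```text
t 13.85 pos [0.5273 0.2651 0.1358] yaw 0.3333 open 0.0575 F [ 0.62 -0.64 -2.24] q [0.29 0.2  1.87 0.   1.07 1.53]
(0.5875, 0.006, 0.135, -0.2) turn [-0.11 -0.31 30.56] shift [-0.0279  0.2646  0.0006]
```

View pics/w4.png

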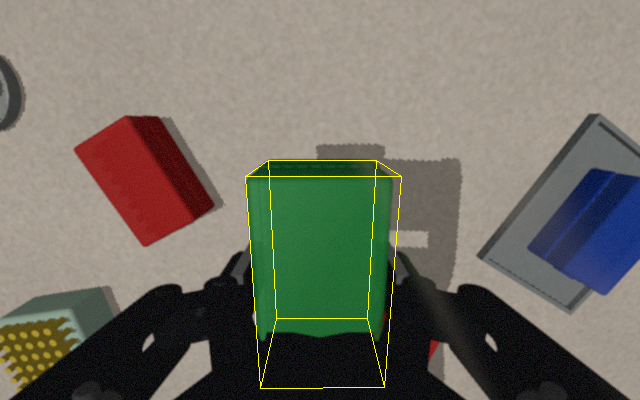

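The green is held and sits in the jaws just as the blue did: front edge at row ~178, columns 248–392 against 245–393. So I'll place it at the same TCP pose where the blue was released, (0.5872, 0.0057, yaw -0.2045).

Emit:
move_arm:
  plan:
    - [[0, 0, 2, -0.002, 0.02, 0, 0.05], [0, 0, 6.5, -0.006, 0.055, 0, 0.05], [0, 0, 12, -0.011, 0.1, 0, 0.05], [0, 0, 18, -0.016, 0.15, 0, 0.05], [0, 0, 23, -0.021, 0.195, 0, 0.05]]

```text
time: 14.52
eef_pos: [0.5691, 0.071, 0.1317]
tcp_rot: [0.999, -0.036, -0.001, -0.001]
contact_force: [0.6, -0.3, -2.0]
opening: 0.674
```

```bash
python3 mv.py "[(.5872,.0057,.125,-.2045)]"
```

```text
t 14.53 pos [0.5691 0.071  0.1317] yaw -0.0729 open 0.0575 F [ 0.64 -0.29 -2.02] q [-0.05  0.17  1.91  0.    1.07  1.59]
(0.5872, 0.0057, 0.125, -0.2045) turn [-0.05  0.12  7.54] shift [0.0228 0.0638 0.0066]
```

Emit:
move_arm:
  plan:
    - [[0, 0, 3, 0.009, 0.026, 0, 0.05], [0, 0, 6, 0.018, 0.05, 0.004, 0.05], [0, 0, 7.5, 0.0228, 0.0638, 0.0066, 0.05], [0, 0.1, 7.5, 0.0228, 0.0638, 0.0066, 0.05], [0, 0.1, 7.5, 0.0228, 0.0638, 0.0066, 0.05]]

```text
time: 15.15
eef_pos: [0.5866, 0.0063, 0.1244]
tcp_rot: [0.995, -0.101, -0.001, -0.001]
contact_force: [0.2, -0.7, -2.9]
opening: 0.68
```

Run:
```python
from w import *
go((.5872,.0057,.075,-.2045))
cv2.imwrite("pics/p2.png",read_camera("scene")[130:310,180:420,::-1].repeat(3,0).repeat(3,1))
```

```text
t 15.15 pos [0.5866 0.0063 0.1244] yaw -0.2031 open 0.0581 F [ 0.23 -0.65 -2.86] q [-0.16  0.21  1.88  0.    1.06  1.61]
(0.5872, 0.0057, 0.075, -0.2045) turn [-0.06  0.09  0.08] shift [0.0008 0.0005 0.0494]
```

View pics/p2.png

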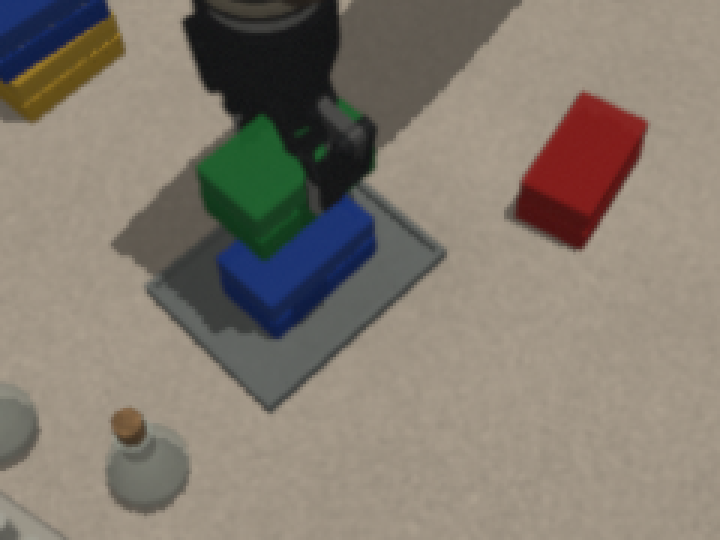

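The green hangs level above the blue, in line with it (green at crop (255,185), blue at (297,265)). Lowering.

Emit:
move_arm:
  plan:
    - [[0, 0, 0, 0.001, 0.0005, 0.012, 0.05], [0, 0, 0, 0.001, 0.0005, 0.028, 0.05], [0, 0, 0, 0.001, 0.0005, 0.042, 0.05], [0, 0, 0, 0.001, 0.0005, 0.05, 0.05], [0, 0, 0, 0.001, 0.0005, 0.052, 0.05]]

```text
time: 15.82
eef_pos: [0.5871, 0.0059, 0.0716]
tcp_rot: [0.995, -0.101, -0.001, -0.001]
contact_force: [0.8, -0.3, -1.9]
opening: 0.671
```

Emit:
move_arm:
  plan:
    - [[0, 0, 0, 0, 0, 0.001, 0.05], [0, 0, 0, 0, 0, 0.002, 0.05], [0, 0, 0, 0, 0, 0.0025, 0.05], [0, 0, 0, 0, 0, 0.003, 0.05], [0, 0, 0, 0, 0, 0.003, 0.05]]

```text
time: 16.45
eef_pos: [0.5871, 0.0059, 0.0687]
tcp_rot: [0.995, -0.101, -0.001, -0.001]
contact_force: [0.3, 0.9, -2.5]
opening: 0.676
```

Emit:
move_arm:
  plan:
    - [[0, 0, 0, 0, 0, 0.0005, 0.05], [0, 0, 0, 0, 0, 0.001, 0.05], [0, 0, 0, 0, 0, 0.0015, 0.05], [0, 0, 0, 0, 0, 0.0015, 0.05], [0, 0, 0, 0, 0, 0.0015, 0.05]]

```text
time: 17.08
eef_pos: [0.5872, 0.0059, 0.0679]
tcp_rot: [0.995, -0.101, -0.001, -0.001]
contact_force: [-3.6, 0.1, 4.6]
opening: 0.676
```

Contact. Now I'll release and rise, then clear the view.

Emit:
move_arm:
  plan:
    - [[0, 0, 0, 0, 0, 0, 0.056], [0, 0, 0, 0, 0, 0, 0.062], [0, 0, 0, 0, 0, 0, 0.072], [0, 0, 0, 0, 0, 0, 0.074], [0, 0, 0, 0, 0, 0, 0.074]]

```text
time: 17.7
eef_pos: [0.5873, 0.0059, 0.0678]
tcp_rot: [0.995, -0.101, -0.001, -0.001]
contact_force: [0.2, -0.0, -0.4]
opening: 0.867
```

Emit:
move_arm:
  plan:
    - [[0, 0, 0, 0, 0, -0.01, 0.074], [0, 0, 0, 0, 0, -0.045, 0.074], [0, 0, 0, 0, 0, -0.09, 0.076], [0, 0, 0, 0, 0, -0.13, 0.076], [0, 0, 0, -0.03, 0, -0.15, 0.076]]

```text
time: 18.32
eef_pos: [0.5604, 0.0112, 0.2223]
tcp_rot: [0.995, -0.101, 0.002, -0.0]
contact_force: [-0.4, 0.2, -0.0]
opening: 0.888
```

Emit:
move_arm:
  plan:
    - [[0, 0, 0, -0.02, 0, 0, 0.076], [0, 0, 0, -0.04, 0, 0, 0.076], [0, 0, 0, -0.06, 0, 0, 0.076], [0, 0, 0, -0.06, 0, 0, 0.076], [0, 0, 0, -0.06, 0, 0, 0.076]]

```text
time: 18.95
eef_pos: [0.5023, 0.0231, 0.2227]
tcp_rot: [0.995, -0.101, 0.003, -0.0]
contact_force: [0.0, -0.4, -0.3]
opening: 0.889
```

Run:
```python
from w import *
go()
s=get_state();T=wristT(s);im=read_camera("wrist")
cv2.imwrite("pics/w5.png",im[:,:,::-1])
b,g=masks(im);p=project(np.array([[.588,.006,.09]]),"wrist",T)[0]
print("green wrist",fit({"wrist":gate(g,p,110)},(.588,.006,-.2),.055,Ts={"wrist":T}))
i=read_camera("scene");cv2.imwrite("pics/s5.png",i[60:300,120:440,::-1].repeat(2,0).repeat(2,1))
b,g=masks(i);p=project(np.array([[.588,.006,.08]]),"scene")[0];g=gate(g,p,45)
v,f=fit({"scene":g},(.588,.006,-.2),.055);print("green scene",v,f)
b=gate(b,p,60)
hg=hullmask(project(box(*v[:2],.055,v[2]),"scene"))>0
def cost(w): return np.abs((hullmask(project(box(w[0],w[1],.005,w[2]),"scene"))*~hg)-(b&~hg)).sum()
x=np.array([.588,.006,-.2]);r=minimize(cost,x,method="Nelder-Mead",options=dict(initial_simplex=[x,x+[.01,0,0],x+[0,.01,0],x+[0,0,.1]],xatol=2e-4));print("blue scene",r.x,r.fun,b.sum())
```

```text
t 18.95 pos [0.5023 0.0231 0.2227] yaw -0.2031 open 0.0759 F [ 0.03 -0.44 -0.25] q [-0.16 -0.1   2.    0.    1.23  1.62]
green wrist (array([ 0.58800895,  0.0073612 , -0.20039684]), np.float64(0.03395744386464263))
green scene [ 0.58638195  0.00798821 -0.19950966] 0.07926548397136632
blue scene [ 0.58687778  0.00500078 -0.19982932] 31.584313725490198 635
```

View pics/s5.png

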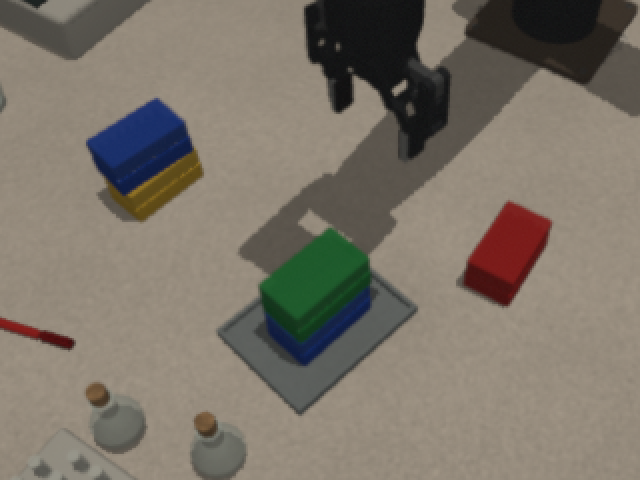

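View pics/w5.png

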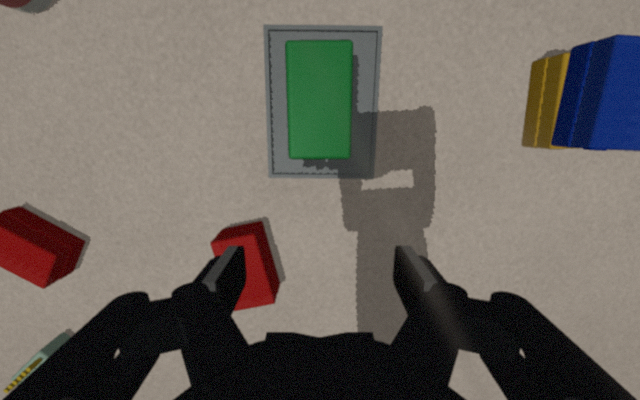

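The green sits squarely on the blue in the tray (crop (315,295)), the gripper is clear, and the other stack (crop (145,158)) is undisturbed. Handing in.

```bash
python3 -c "
from plant import ticket
print(ticket.sign_off())"
```

```text
the job is handed in; nothing more can be done
None
```

I lifted the blue box off the green one and set it flat in the tray. I lowered it to a light contact of about 7 N before letting go. I then stacked the green box on top at the same gripper pose, with about 5 N at contact, and handed the job in at about 19 s.

**Stack:** the last checks put the green box at (0.587, 0.007) m, yaw -0.200, and the blue box at (0.587, 0.005) m, yaw -0.200. Centres are within about 3 mm and the sides are parallel. Both are about 2 mm from my estimate of the tray centre.

**Surroundings:** the gripper was clear of everything. The blue-on-yellow stack looks unmoved in the pictures, though I did not measure it, and the red boxes were left alone.

**Checks that failed or disagreed:**
- The first wrist fit after placing the blue box locked onto the other blue box, so I repeated it restricted to the right one.
- The top-camera fit of the blue box in the tray was unusable, with only 150 pixels visible.
- The wrist fit of the blue box while it was held was poor because the gripper hid part of it.
- I did not use any of these three results.

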